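Clamp and lock the sieve on the shaker

TASK

The clamp bar over the sieve on the shaker is already locked on one rod but still loose on the other. On the loose rod, screw the larger lower nut down until it is hand-tight on the bar, about 0.55 N m, and then run the smaller nut above it down and tighten it against the first, also to about 0.55 N m, so that the two lock and the shaking cannot undo them. Do not force either nut much beyond that, or the bar bows and the sieve rim is crushed; leave the other things on the table where they are.

Things in the scene. Friction and masses are not known exactly. Their poses are not given: they have to be found in the camera images.
- shaker: small sieve shaker, fixed: round grey housing 208 mm across; pan, sieve and lid stacked on it, a clamp bar across the top on two threaded steel rods. Origin under its centre, x points away from its black control panel, z up. Rods, 16 mm thick, tops 210 mm up, at y = +110 mm (the loose one) and -110 mm (finished, leave it). Only rods and nuts stand above the bar
- clamp_bar: flat aluminium bar, 34 mm wide, 10 mm thick, across the lid from rod to rod, fixed. Origin at the middle of its top face, 163 mm above the table; axes as the shaker's. Round each rod a steel washer 47 mm across stands 3 mm above the bar: the clamp nut's seat
- clamp_nut: larger, lower nut on the loose rod: round knurled steel hand nut, 46 mm across, about 16 mm high. Origin on the rod's axis at its underside, z up. Screws down 6 mm per full clockwise turn seen from above; starts 1 to 2 mm above its seat on the washer (origin then about 166 mm above the table). Stays where it is left
- lock_nut: smaller, upper nut on the same rod: plain hexagonal steel nut, 34 mm across flats, 39 mm across corners, about 14 mm high. Origin on the rod's axis at its underside, z up, x square to one flat. Same thread as the clamp nut; starts 2.5 to 4.1 mm above its final place on top of the seated clamp nut (about 182 mm above the table)
- sample_tin: lidded aluminium tin, 57 mm across, 38 mm high, loose on the table to the right of the shaker; bystander. Origin at the centre of its underside
- dish: shallow steel dish, 117 mm across, 17 mm high, loose; bystander. Origin at the centre of its underside
- nut_axis (a point): the middle of the washer's top face under the clamp nut, on the rod's axis; fixed. Feel of both nuts: a steady 0.12 N m running free; once a nut meets its seat the torque climbs, by roughly 0.7 to 1.5 N m per rad. About 0.55 N m is properly tight, 0.4 to 0.8 is good, below 0.3 is loose, over 1 too much
- small_tin: another such tin, 57 mm across, 38 mm high, loose to the left behind the shaker; bystander. Origin at the centre of its underside

How it is judged:
By the outcome, as a careful person would: the job done as asked, in the order asked, and still so for the second after the job is handed in, with the robot touching nothing.
It also fails if it takes over 72 s, if anything falls off the work surface, if the arm or the gripper's body presses on something with over 40 N, if the wrist force passes 120 N, or if a joint passes its speed limit or range.

ROBOT

A 6-joint arm with a two-finger parallel gripper is mounted at the origin on a cart in front of the work surface, level with it; the furniture and walls round the work are solid. World frame = base frame: x ahead of the robot, y to its left, z up, the work surface at z = 0. Lengths are in m, angles in rad, forces in N, time in s.
With the tool pointing down it reaches from about 0.375 to 0.975 m from the base axis. Payload 3.8 kg.
Tool frame: the origin (TCP) lies on the centre line of the jaws, within the pads' length; the fingertips stand 17 mm ahead of it and the grasp point (between the pads) lies 2 mm behind it (bot.tip_extent is the distance from the TCP to the fingertips, in m); z points along the fingers, y is the line along which they close (so a half turn about z gives the same grasp; the last joint's range is limited). The gripper opens to 85 mm and grips with 20 to 120 N. Pads are 22 mm wide; open, the fingers measure 114 mm over their backs; the gripper's body (76 mm by 85 mm) begins 54 mm behind the grasp point. The pads swing forward as they close: fully open they stand 13 mm farther back than shut.
Start: joints at [-1.258, 0.264, 1.604, -0, 1.274, -0.037], TCP at [0.231, -0.634, 0.248] pointing down, gripper open.
Joint ranges: [-2.63, 2.63], [-0.94, 2.18], [0.31, 2.57], [-1.31, 4.45], [0, 2.66], [-2.55, 2.55]. Speed limits (rad/s): [2.57, 2.57, 3.14, 3.14, 3.14, 3.14].

INTERFACE

Orientations are given as a rotation vector (axis times angle).
In Python, from workcell import readout, read_camera, finish_job, bot gives the robot as it stands.
- The arm moves only by the tool jog_arm, never from a script. Its argument "deltas" is one flat list of numbers, 7 for each row, row after row: the shift along the tool's x, y, z in m, then the turn, a rotation vector about the tool's x, y, z in degrees, then the gripper command: -1 is shut, 1 is fully open, values between are in proportion. A call has 1 to 8 rows; each row is the pose to reach, as a shift and turn from the pose commanded when the call began, along the tool's axes at that moment; what a row does not reach only later rows make up. A row lasts 1/10 s, in which the tool goes at most 50 mm and 8.59 degrees, less where a joint would pass 70% of its speed; a pose out of reach is approached as far as the arm can. A call with a gripper value outside its range is refused whole. The fingers move at their own pace and stop on an object; "squeeze" is the grip in N (left out, the last holds). Time passes only in rows, so rows that repeat a pose let the fingers close. It gives the time, the measured TCP pose, the force, the opening and the grip force at its end, in the units of the state.
- readout.read_state(): the state, without advancing time (a new reading comes with each control period).
- read_camera(name): name is "side" or "top" or "wrist"; returns a dict with "color" (480x640x3 uint8, blue, green, red), "fx", "fy", "cx", "cy" (pixels), "origin" and "attitude" of the camera in the world. Camera axes: x right, y down, z forward; pixel columns grow to the right and rows downward; lengths in m; the calibration is good to about 2 mm. A picture is of the moment at which its call begins. There is no depth.
- finish_job(): hands the job in; it is judged then, once.
The state is a dict: "time": time; "q": joint angles; "joint_vel": joint speeds; "joint_torque": joint torques, N m; "tool_pos": TCP position; "tcp_rot": TCP orientation; "wrist_force": force on the tool from outside, world axes, zero at the start; "torque": the same for the moment, N m; "width": opening from 0.0 (shut) to 1.0 (fully open); "grip_force": force on a finger pad.
Only numpy, scipy, OpenCV 4.12 (cv2) and the standard library are available. Lean on these libraries where they do the work, as an engineer would, in place of code of your own. Each camera call takes 0.05 s, during which the arm holds its last target. There are 200 camera calls.

## Working session

There is one attempt and no reset: what is moved stays moved. The work goes in short steps, Python scripts to look and compute and a tool call to move; the robot and the scene stay as the last step left them, time stands still between calls to the robot, and variables do not carry over. Pictures are saved under pics/ and viewed, at most 10 in all, crops included, and the job is handed in when it is done.

Besides the shell and the picture viewer there is one more tool, called after ">>>" by a JSON object that holds its "op" and its "data", one argument or row to a line. jog_arm: Moves the arm, as the interface text tells. Its arguments: {"type":"object","properties":{"deltas":{"type":"array"},"squeeze":{"type":"number"}},"required":["deltas"]}

```bash
mkdir -p pics; ls; python3 - <<'E'
from workcell import readout, read_camera, bot
import cv2,numpy as np
print(readout.read_state())
ims=[]
for n in ("top","side"):
    c=read_camera(n); cv2.imwrite(f"pics/{n}0.png",c["color"]); print(n,{k:v for k,v in c.items() if k!="color"})
E
```

```text
pics
{'time': 0.0, 'q': array([-1.25792070e+00,  2.64733584e-01,  1.60539596e+00, -3.16675457e-05,
        1.27370700e+00, -3.69070973e-02]), 'joint_vel': array([-1.32900240e-04,  1.22317047e-03, -1.47927591e-03,  7.96477550e-05,
       -1.78701046e-03,  3.05043834e-03]), 'joint_torque': array([ 1.50052809e-03, -5.15105867e+01, -3.67315006e+01, -2.31841177e-04,
        1.29543719e-02, -1.53453834e-05]), 'tool_pos': array([ 0.23108499, -0.63345992,  0.24696332]), 'tcp_rot': array([-3.09148192e+00, -5.46269122e-01,  5.31531035e-04]), 'wrist_force': array([ 0.07962868, -0.16991032, -0.60068558]), 'torque': array([ 0.0208214 , -0.04156318,  0.02588365]), 'grip_force': 0.0, 'width': 1.0044263065761823}
top {'fx': 481.29040564039224, 'fy': 481.29040564039224, 'cx': 329.90486440773327, 'cy': 235.78659028301905, 'origin': array([ 0.50538744, -0.06245642,  1.31696842]), 'attitude': array([-2.18096329,  2.20393001, -0.05554986])}
side {'fx': 623.1290393876716, 'fy': 623.1290393876716, 'cx': 322.064940643863, 'cy': 240.8994450803979, 'origin': array([0.01001776, 1.00811674, 0.85177871]), 'attitude': array([-0.57807072,  2.46821368, -1.38863835])}
```

View pics/top0.png

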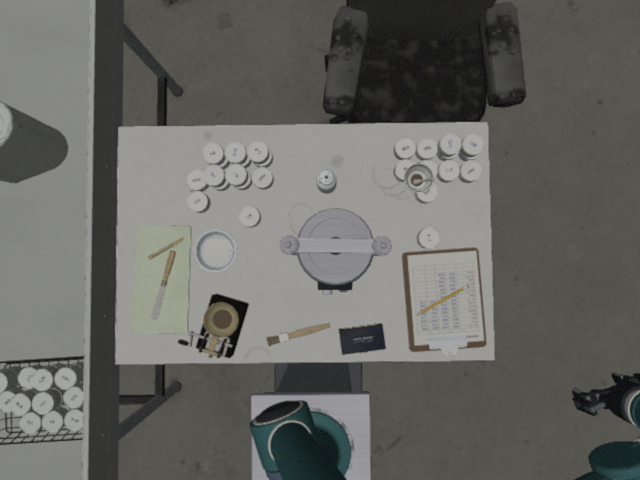

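View pics/side0.png

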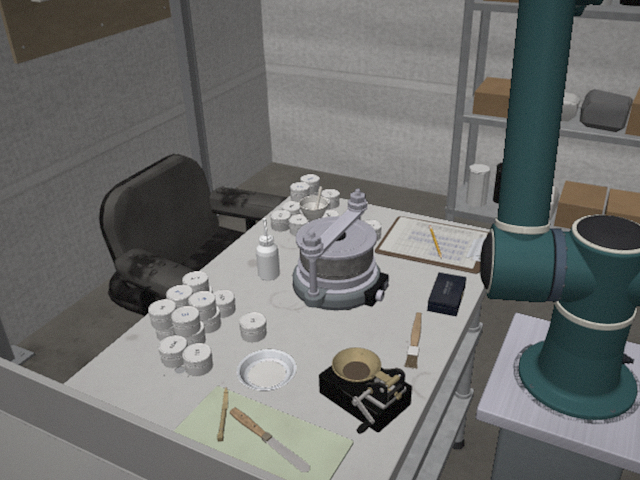

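The top view shows the shaker at about (336,246) with its black panel at the bottom, towards the robot. The loose rod is therefore on the left at about (289,245) and the finished one at (381,244). The side view confirms the loose rod at about (311,240).

```bash
cat > h.py <<'E'
import numpy as np,cv2
from scipy.spatial.transform import Rotation as R
def ray(c,u,v):
    d=R.from_rotvec(c["attitude"]).as_matrix()@np.array([(u-c["cx"])/c["fx"],(v-c["cy"])/c["fy"],1]); return np.array(c["origin"]),d
def plane(c,u,v,z):
    o,d=ray(c,u,v); return o+d*(z-o[2])/d[2]
def proj(c,p):
    q=R.from_rotvec(c["attitude"]).as_matrix().T@(np.array(p)-c["origin"]); return c["fx"]*q[0]/q[2]+c["cx"],c["fy"]*q[1]/q[2]+c["cy"]
E
python3 - <<'E'
from h import *
from workcell import read_camera
c=read_camera("top"); s=read_camera("side")
for u,v in((289,245),(381,244)): print(plane(c,u,v,.19))
a=c["color"][200:300,265:405]; b=s["color"][180:280,285:385]
a=cv2.resize(a,None,fx=5,fy=5,interpolation=cv2.INTER_CUBIC);b=cv2.resize(b,None,fx=5,fy=5,interpolation=cv2.INTER_CUBIC)
cv2.imwrite("pics/t1.png",a);cv2.imwrite("pics/s1.png",b)
E
```

```text
[0.54565294 0.03700018 0.19      ]
[ 0.54573219 -0.17852622  0.19      ]
```

View pics/t1.png

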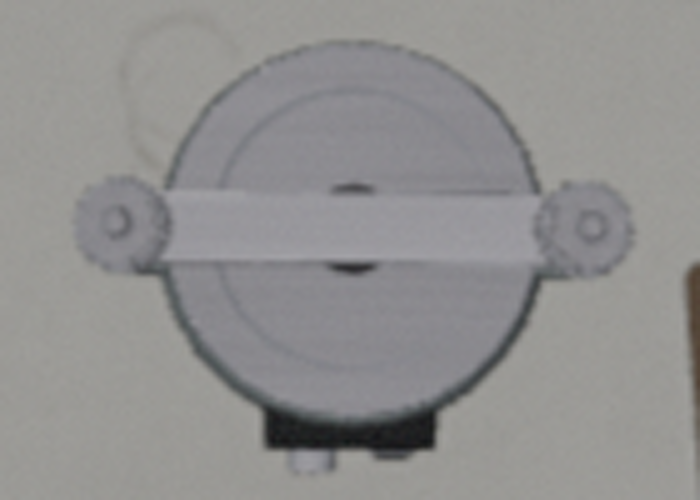

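View pics/s1.png

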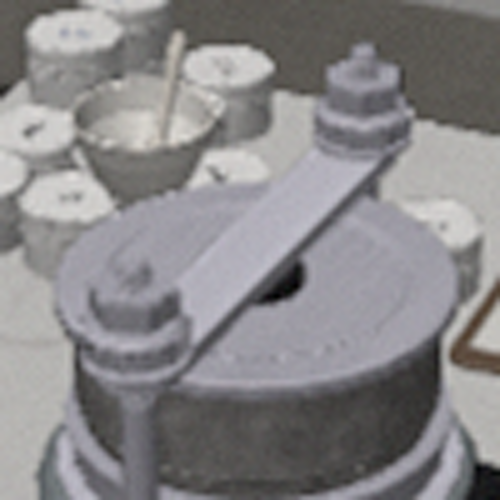

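Rod tops: loose at about (288.6,244.2) in the top image and (312,234) in the side image; finished at about (383.4,245.4) in the top image. I can see the hex nut above the round nut on both rods.

```bash
cat >> h.py <<'E'
def togo(target,st):
    return R.from_rotvec(st["tcp_rot"]).as_matrix().T@(np.array(target)-st["tool_pos"])
E
python3 - <<'E'
from h import *
from workcell import read_camera,readout,bot
c=read_camera("top"); s=read_camera("side")
a=plane(c,288.6,244.2,.21);b=plane(c,383.4,245.4,.21);print(a,b,np.linalg.norm(a-b))
print("side",plane(s,285+131/5,180+265/5,.21),plane(s,285+363/5,180+47/5,.21))
st=readout.read_state();print(togo([a[0],a[1],.30],st)); print([x for x in dir(bot) if x[0]!='_'],bot.tip_extent)
E
```

```text
[0.54679031 0.03614546 0.21      ] [ 0.54173689 -0.18193207  0.21      ] 0.2181360715896679
side [0.54547235 0.04361806 0.21      ] [ 0.54189536 -0.17886177  0.21      ]
[ 0.5260534  -0.52136791 -0.05177848]
['MotionError', 'tip_extent'] 0.017
```

>>> {"op": "jog_arm", "data": {
  "deltas": [0.02, -0.02, -0.03, 0, 0, -8.5, 1, 0.053, -0.053, -0.05, 0, 0, -17, 1, 0.086, -0.086, -0.05, 0, 0, -25.5, 1, 0.12, -0.119, -0.05, 0, 0, -34, 1, 0.153, -0.152, -0.05, 0, 0, -42.5, 1, 0.187, -0.186, -0.05, 0, 0, -51, 1, 0.22, -0.22, -0.05, 0, 0, -59.5, 1, 0.254, -0.253, -0.05, 0, 0, -68, 1]
}}

```text
time: 1.1
tool_pos: [0.3835, -0.3076, 0.2985]
tcp_rot: [2.252, 2.189, 0.0]
wrist_force: [0.4, -0.7, -0.2]
width: 1.003
grip_force: 0.0
```

```bash
python3 - <<'E'
from h import *
from workcell import readout
st=readout.read_state();print(st["time"],st["q"],st["tool_pos"],togo([.546,.040,.30],st))
E
```

```text
1.1 [-7.26623819e-01 -1.17564517e-01  1.91950212e+00  9.89975321e-05
  1.33895131e+00 -6.98167611e-01] [ 0.38354733 -0.30756108  0.29849314] [ 0.35204542  0.15249089 -0.00154848]
```

>>> {"op": "jog_arm", "data": {
  "deltas": [0.045, 0.02, 0, 0, 0, -8.5, 1, 0.09, 0.039, 0, 0, 0, -17, 1, 0.135, 0.058, 0, 0, 0, -25.5, 1, 0.18, 0.078, 0, 0, 0, -34, 1, 0.225, 0.097, 0, 0, 0, -42.5, 1, 0.27, 0.117, 0, 0, 0, -51, 1, 0.315, 0.136, 0, 0, 0, -59.5, 1, 0.352, 0.152, 0, 0, 0, -68, 1]
}}

```text
time: 1.9
tool_pos: [0.5478, 0.0398, 0.2985]
tcp_rot: [0.641, 3.075, 0.001]
wrist_force: [0.6, -1.5, -0.3]
width: 1.004
grip_force: 0.0
```

>>> {"op": "jog_arm", "data": {
  "deltas": [0, 0, 0, 0, 0, -8.5, 1, 0, 0, 0, 0, 0, -17, 1, 0, 0, 0, 0, 0, -25.5, 1, 0, 0, 0, 0, 0, -34, 1, 0, 0, 0, 0, 0, -42.5, 1, 0, 0, 0, 0, 0, -51, 1, 0, 0, 0, 0, 0, -56, 1, 0, 0, 0, 0, 0, -56, 1]
}}

```text
time: 2.7
tool_pos: [0.5471, 0.0372, 0.2983]
tcp_rot: [-0.867, 3.019, 0.0]
wrist_force: [0.4, 0.4, 0.9]
width: 0.998
grip_force: 0.0
```

```bash
python3 - <<'E'
from h import *
from workcell import readout,read_camera
st=readout.read_state();print(st["time"],st["q"],st["tool_pos"],st["tcp_rot"],togo([.546,.040,.30],st))
c=read_camera("wrist");cv2.imwrite("pics/w0.png",c["color"]);print({k:v for k,v in c.items() if k!="color"})
print(proj(c,[.546,.04,.21]),proj(c,[.546,.04,.166]))
E
```

```text
2.7 [ 2.25170042e-02 -4.13529626e-03  1.81284744e+00  4.57687309e-05
  1.33285746e+00 -2.10771820e+00] [0.54711145 0.03724242 0.29829436] [-8.67324190e-01  3.01946055e+00  5.83602672e-05] [-0.0005215   0.00292711 -0.00170554]
{'fx': 428.1891872706299, 'fy': 428.1891872706299, 'cx': 310.38808453779546, 'cy': 241.5608331022519, 'origin': array([ 0.47579334, -0.0079142 ,  0.42373041]), 'attitude': array([1.42797006, 2.58072967, 0.43496935])}
(np.float64(316.22179239296537), np.float64(260.7202178648024)) (np.float64(315.27590023205624), np.float64(235.05226804294182))
```

View pics/w0.png

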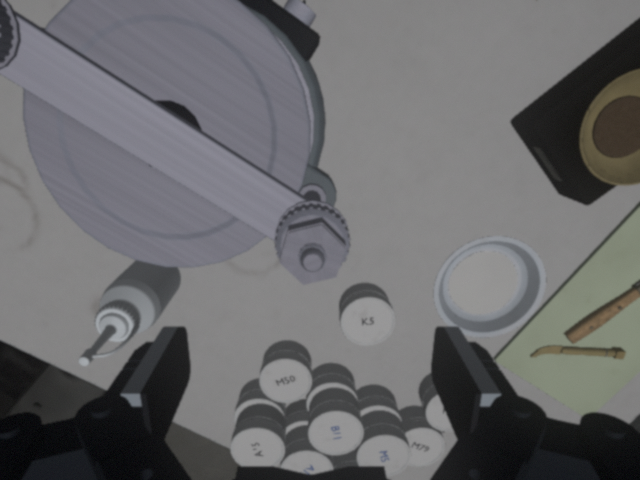

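The wrist view shows the loose rod's tip at about (313,257), with the hex nut around it and the knurled nut below at about (313,232). Next I'll zoom in for the centre and the hex angle.

```bash
python3 - <<'E'
import cv2
a=cv2.imread("pics/w0.png")[190:300,255:370]
a=cv2.resize(a,None,fx=5,fy=5,interpolation=cv2.INTER_CUBIC)
a=cv2.convertScaleAbs(a,alpha=1.4)
cv2.imwrite("pics/w1.png",a)
E
```

```text
(no output)
```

View pics/w1.png

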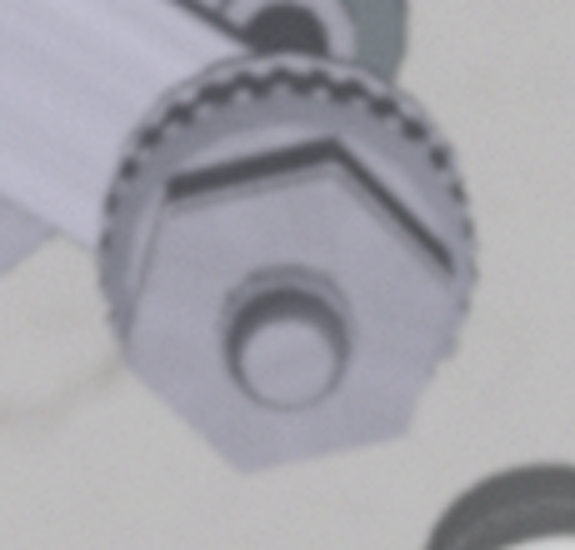

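The crop shows the rod tip centred at (290,362). The hex top corners are at (167,207), (335,168), (452,283), (408,432), (245,470) and (128,345).

```bash
python3 - <<'E'
from h import *
from workcell import readout,read_camera
c=read_camera("wrist");st=readout.read_state()
P=np.array([plane(c,255+u/5,190+v/5,.1993) for u,v in((167,207),(335,168),(452,283),(408,432),(245,470),(128,345))])
print(P.mean(0),np.linalg.norm(P[:3]-P[3:],axis=1))
print("rod",plane(c,255+290/5,190+362/5,.21))
az=np.degrees(np.arctan2(*(P-P.mean(0))[:,1::-1].T))%60;print("corner az",az)
Rm=R.from_rotvec(st["tcp_rot"]).as_matrix();print("tool x,y az",[np.degrees(np.arctan2(Rm[1,i],Rm[0,i])) for i in(0,1)],Rm[:,2])
E
```

```text
[0.54705986 0.03859508 0.1993    ] [0.03820524 0.03755223 0.03700991]
rod [0.54775461 0.03904536 0.21      ]
corner az [17.4948048  16.30159372 15.44187639 16.64971209 16.68925539 11.55905852]
tool x,y az [np.float64(-148.0833504207646), np.float64(121.91664956882443)] [-1.80891752e-05  7.74598037e-06 -1.00000000e+00]
```

>>> {"op": "jog_arm", "data": {
  "deltas": [-0.001, 0.0015, 0.03, 0, 0, 0, 0.6, -0.001, 0.0015, 0.06, 0, 0, 0, 0.4, -0.001, 0.0015, 0.08, 0, 0, 0, 0.3, -0.001, 0.0015, 0.095, 0, 0, 0, 0.3, -0.001, 0.0015, 0.103, 0, 0, 0, 0.3, -0.001, 0.0015, 0.103, 0, 0, 0, 0.3, -0.001, 0.0015, 0.103, 0, 0, 0, 0.3],
  "squeeze": 60
}}

```text
time: 3.5
tool_pos: [0.5479, 0.039, 0.1962]
tcp_rot: [-0.866, 3.018, -0.001]
wrist_force: [0.5, -0.2, 1.2]
width: 0.65
grip_force: 0.0
```

```bash
python3 - <<'E'
from h import *
from workcell import readout,read_camera
st=readout.read_state();print(st)
print(togo([.5472,.039,.186],st))
s=read_camera("side");w=read_camera("wrist")
print(proj(s,[.547,.039,.17]))
a=cv2.resize(s["color"][180:280,262:362],None,fx=4,fy=4,interpolation=cv2.INTER_CUBIC)
b=cv2.resize(w["color"][190:430,120:520],(400,240));b=cv2.copyMakeBorder(b,0,160,0,0,cv2.BORDER_CONSTANT)
cv2.imwrite("pics/sw2.png",np.hstack([a,b]))
E
```

```text
{'time': 3.5, 'q': array([ 2.57238167e-02,  6.54556793e-02,  1.93235105e+00,  5.42136170e-05,
        1.14230439e+00, -2.10394791e+00]), 'joint_vel': array([ 0.0001855 , -0.00877065, -0.01443763,  0.00074763, -0.00107291,
       -0.00313906]), 'joint_torque': array([ 2.55194747e-03, -3.79105139e+01, -3.41940844e+01, -2.40701493e-04,
        2.77838996e-02,  4.27747509e-03]), 'tool_pos': array([0.54793684, 0.03902269, 0.19623707]), 'tcp_rot': array([-8.66066099e-01,  3.01835174e+00, -5.08886117e-04]), 'wrist_force': array([ 0.48246293, -0.17744366,  1.17168431]), 'torque': array([ 0.02871046, -0.01356081, -0.02832156]), 'grip_force': 0.0, 'width': 0.6499753730212505}
[0.00065009 0.00037872 0.01023596]
(np.float64(312.2051955296656), np.float64(248.3878720534939))
```

View pics/sw2.png

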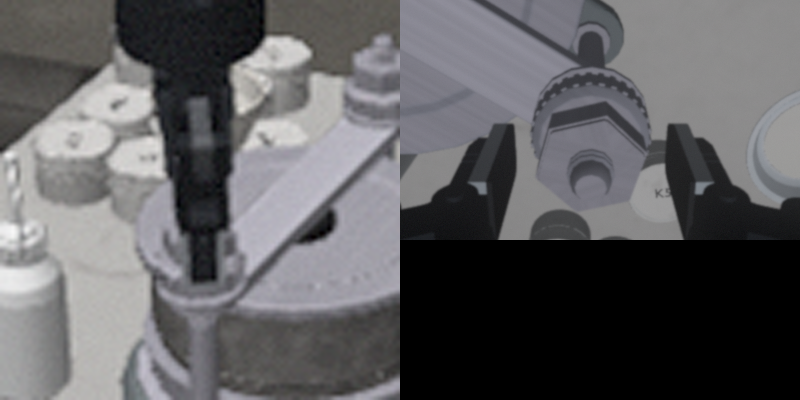

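In the side view (left) the near fingertip's lower edge is at about (312.7,250) in the full image, just above the washer. In the wrist view the fingers straddle the nut evenly.

```bash
python3 - <<'E'
from h import *
from workcell import readout,read_camera
s=read_camera("side")
for r in (.028,.036):
  for z in (.170,.175,.18,.185): print(r,z,proj(s,[.5479+r*np.cos(2.127),.039+r*np.sin(2.127),z]))
E
```

```text
0.028 0.17 (np.float64(312.7647973887119), np.float64(255.41208529868442))
0.028 0.175 (np.float64(312.68961459427953), np.float64(253.34550036113419))
0.028 0.18 (np.float64(312.61412782940005), np.float64(251.27056004450907))
0.028 0.185 (np.float64(312.53833524687167), np.float64(249.1872135739004))
0.036 0.17 (np.float64(313.0400154737955), np.float64(257.4956264072903))
0.036 0.175 (np.float64(312.9649849634212), np.float64(255.42210891392637))
0.036 0.18 (np.float64(312.8896494569752), np.float64(253.34016265355788))
0.036 0.185 (np.float64(312.81400709097437), np.float64(251.24973612760564))
```

>>> {"op": "jog_arm", "data": {
  "deltas": [0.0005, 0.0003, 0.012, 0, 0, 0, 0.3, 0.0005, 0.0003, 0.012, 0, 0, 0, -0.2, 0.0005, 0.0003, 0.012, 0, 0, 0, -0.2, 0.0005, 0.0003, 0.012, 0, 0, 0, -0.2, 0.0005, 0.0003, 0.012, 0, 0, 0, -0.2, 0.0005, 0.0003, 0.012, 0, 0, 0, -0.2],
  "squeeze": 80
}}

```text
time: 4.25
tool_pos: [0.5466, 0.0381, 0.1828]
tcp_rot: [0.867, -3.019, 0.003]
wrist_force: [0.8, -4.8, -2.8]
width: 0.503
grip_force: 81.4
```

```bash
cat > st.py <<'E'
from h import *
from workcell import readout
s=readout.read_state()
Rm=R.from_rotvec(s["tcp_rot"]).as_matrix()
print("t",s["time"],"pos",s["tool_pos"].round(4),"yaw_y",np.degrees(np.arctan2(Rm[1,1],Rm[0,1])).round(2),"F",s["wrist_force"].round(2),"M",s["torque"].round(3),"w",round(s["width"]*85,2),"g",s["grip_force"],"q6",s["q"][5],"tq6",s["joint_torque"][5])
E
python3 st.py
```

```text
t 4.25 pos [0.5466 0.0381 0.1828] yaw_y 122.06 F [ 0.83 -4.79 -2.78] M [-1.098 -0.432  0.012] w 42.79 g 81.38225555419922 q6 -2.1042964775553417 tq6 0.0396484590601176
```

>>> {"op": "jog_arm", "data": {
  "deltas": [0, 0, 0.0001, 0, 0, 6, -0.2, 0, 0, 0.0002, 0, 0, 12, -0.2, 0, 0, 0.0003, 0, 0, 18, -0.2, 0, 0, 0.0004, 0, 0, 24, -0.2, 0, 0, 0.0005, 0, 0, 30, -0.2]
}}

```text
time: 4.75
tool_pos: [0.5464, 0.0387, 0.1823]
tcp_rot: [0.05, -3.141, 0.001]
wrist_force: [1.2, -1.9, -1.6]
width: 0.507
grip_force: 81.5
```

```bash
python3 st.py
```

```text
t 4.75 pos [0.5464 0.0387 0.1823] yaw_y 91.81 F [ 1.21 -1.89 -1.63] M [-0.837 -0.201  0.144] w 43.11 g 81.49392127990723 q6 -1.5765907530232557 tq6 -0.9741252288222313
```

>>> {"op": "jog_arm", "data": {
  "deltas": [0, 0, 0.0001, 0, 0, 6, -0.2, 0, 0, 0.0002, 0, 0, 12, -0.2, 0, 0, 0.0003, 0, 0, 18, -0.2, 0, 0, 0.0004, 0, 0, 24, -0.2, 0, 0, 0.0005, 0, 0, 30, -0.2, 0, 0, 0.0005, 0, 0, 34, -0.2, 0, 0, 0.0006, 0, 0, 38, -0.2]
}}

```text
time: 5.45
tool_pos: [0.5467, 0.0395, 0.1817]
tcp_rot: [-0.974, -2.986, -0.001]
wrist_force: [1.9, -0.2, -2.7]
width: 0.502
grip_force: 81.5
```

```bash
python3 st.py
```

```text
t 5.45 pos [0.5467 0.0395 0.1817] yaw_y 53.89 F [ 1.93 -0.22 -2.7 ] M [-0.345 -0.169  0.095] w 42.69 g 81.51104092597961 q6 -0.9147593505150396 tq6 -0.5951950326561928
```

>>> {"op": "jog_arm", "data": {
  "deltas": [0, 0, 0.0001, 0, 0, 5, -0.2, 0, 0, 0.0002, 0, 0, 10, -0.2, 0, 0, 0.0002, 0, 0, 14, -0.2, 0, 0, 0.0003, 0, 0, 16, -0.2, 0, 0, 0.0003, 0, 0, 16, -0.2]
}}

```text
time: 5.95
tool_pos: [0.5469, 0.0398, 0.1814]
tcp_rot: [-1.377, -2.824, -0.002]
wrist_force: [4.9, 1.6, -4.6]
width: 0.503
grip_force: 81.6
```

```bash
python3 st.py
```

```text
t 5.95 pos [0.5469 0.0398 0.1814] yaw_y 38.02 F [ 4.94  1.59 -4.58] M [-0.076 -0.363 -0.145] w 42.77 g 81.58895373344421 q6 -0.6379394748894335 tq6 0.09132916107773781
```

>>> {"op": "jog_arm", "data": {
  "deltas": [0, 0, 0, 0, 0, 4, -0.2, 0, 0, 0.0001, 0, 0, 8, -0.2, 0, 0, 0.0001, 0, 0, 12, -0.2, 0, 0, 0.0001, 0, 0, 16, -0.2]
}}

```text
time: 6.35
tool_pos: [0.5472, 0.04, 0.1813]
tcp_rot: [1.757, 2.605, 0.003]
wrist_force: [5.4, 2.0, -5.9]
width: 0.501
grip_force: 86.6
```

```bash
python3 st.py
```

```text
t 6.35 pos [0.5472 0.04   0.1813] yaw_y 22.01 F [ 5.35  1.95 -5.87] M [ 0.12  -0.504  0.616] w 42.6 g 86.62251625210047 q6 -0.3582616360470629 tq6 -0.07475596619769931
```

>>> {"op": "jog_arm", "data": {
  "deltas": [0, 0, 0, 0, 0, 0, -0.2]
}}

```text
time: 6.45
tool_pos: [0.5472, 0.04, 0.1813]
tcp_rot: [-1.757, -2.604, -0.003]
wrist_force: [5.5, 1.6, -5.7]
width: 0.501
grip_force: 86.8
```

```bash
python3 st.py
```

```text
t 6.45 pos [0.5472 0.04   0.1813] yaw_y 21.99 F [ 5.55  1.6  -5.7 ] M [ 0.065 -0.484 -0.346] w 42.57 g 86.80615603923798 q6 -0.358245642704953 tq6 -0.0031459901947528124
```

```bash
cat > samp.py <<'E'
import sys,numpy as np
from workcell import readout,read_camera
m=[];q=[]
for i in range(int(sys.argv[1])):
    read_camera("wrist"); s=readout.read_state(); m.append(s["torque"][2]); q.append(s["joint_torque"][5])
print("t",s["time"],"Mz",np.round(m,3),"mean",np.mean(m).round(3),"tq6",np.round(q,3))
E
python3 samp.py 10
```

```text
t 6.95 Mz [-0.394 -0.313 -0.355 -0.337 -0.328 -0.353 -0.313 -0.345 -0.361 -0.302] mean -0.34 tq6 [-0.283 -0.339 -0.342 -0.339 -0.337 -0.336 -0.335 -0.335 -0.335 -0.335]
```

>>> {"op": "jog_arm", "data": {
  "deltas": [0, 0, 0, 0, 0, 2, -0.2]
}}

```text
time: 7.05
tool_pos: [0.5473, 0.04, 0.1813]
tcp_rot: [-1.799, -2.575, -0.003]
wrist_force: [6.6, 2.2, -6.6]
width: 0.503
grip_force: 87.2
```

```bash
python3 st.py;python3 samp.py 4
```

```text
t 7.05 pos [0.5473 0.04   0.1813] yaw_y 20.11 F [ 6.58  2.24 -6.63] M [ 0.154 -0.56   0.729] w 42.77 g 87.2448955848813 q6 -0.3253676240220668 tq6 0.21401975769549608
t 7.25 Mz [0.303 0.098 0.074 0.112] mean 0.147 tq6 [0.292 0.291 0.142 0.115]
```

>>> {"op": "jog_arm", "data": {
  "deltas": [0, 0, 0, 0, 0, 2, -0.2]
}}

```text
time: 7.35
tool_pos: [0.5473, 0.04, 0.1812]
tcp_rot: [1.843, 2.544, 0.003]
wrist_force: [6.3, 2.2, -6.2]
width: 0.504
grip_force: 88.0
```

```bash
python3 st.py;python3 samp.py 4
```

```text
t 7.35 pos [0.5473 0.04   0.1812] yaw_y 18.14 F [ 6.27  2.19 -6.22] M [ 0.202 -0.624  0.751] w 42.86 g 87.95853227376938 q6 -0.290810133254623 tq6 0.24734356440603733
t 7.55 Mz [0.266 0.156 0.213 0.153] mean 0.197 tq6 [0.322 0.345 0.202 0.177]
```

>>> {"op": "jog_arm", "data": {
  "deltas": [0, 0, 0, 0, 0, 0, 0.4, 0, 0, 0, 0, 0, 0, 0.4, 0, 0, -0.006, 0, 0, 0, 0.4, 0, 0, -0.015, 0, 0, -8, 0.4, 0, 0, -0.024, 0, 0, -16, 0.4, 0, 0, -0.024, 0, 0, -24, 0.4, 0, 0, -0.024, 0, 0, -32, 0.4, 0, 0, -0.024, 0, 0, -40, 0.4]
}}

```text
time: 8.35
tool_pos: [0.5468, 0.0391, 0.2069]
tcp_rot: [0.856, 3.022, 0.001]
wrist_force: [-0.6, -0.3, -0.0]
width: 0.696
grip_force: 0.0
```

>>> {"op": "jog_arm", "data": {
  "deltas": [0, 0, 0, 0, 0, -8, 0.4, 0, 0, 0, 0, 0, -16, 0.4, 0, 0, 0, 0, 0, -24, 0.4, 0, 0, 0, 0, 0, -32, 0.4, 0, 0, 0, 0, 0, -40, 0.4, 0, 0, 0, 0, 0, -48, 0.4, 0, 0, 0, 0, 0, -48, 0.4, 0, 0, 0, 0, 0, -48, 0.4]
}}

```text
time: 9.15
tool_pos: [0.5467, 0.039, 0.2064]
tcp_rot: [-0.433, 3.111, 0.0]
wrist_force: [0.4, -0.5, -0.1]
width: 0.701
grip_force: 0.0
```

```bash
python3 st.py; python3 - <<'E'
from h import *
from workcell import readout,read_camera
st=readout.read_state();w=read_camera("wrist");s=read_camera("side")
print(togo([.5472,.0393,.205],st),proj(w,[.547,.0395,.2]))
u,v=map(int,proj(w,[.547,.0395,.2]))
b=cv2.resize(w["color"][v-60:v+60,u-60:u+60],None,fx=4,fy=4,interpolation=cv2.INTER_CUBIC)
b=cv2.convertScaleAbs(b,alpha=1.4)
cv2.imwrite("pics/w3.png",b);print(u,v)
E
```

```text
t 9.15 pos [0.5467 0.039  0.2064] yaw_y 105.85 F [ 0.36 -0.47 -0.09] M [-0.005  0.013  0.026] w 59.57 g 0.0 q6 -1.821841013557671 tq6 -0.07989111123606563
[-0.00052487  0.00013597  0.00140868] (np.float64(312.1033877601429), np.float64(345.2226486498603))
312 345
```

View pics/w3.png

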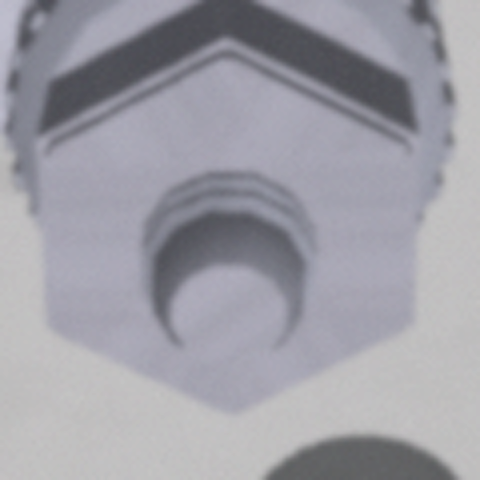

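The hex's flats stand at the left and right, x = 45 and 415 in the crop. That squares them to the jaws, and the clamp nut now sits clearly lower.

>>> {"op": "jog_arm", "data": {
  "deltas": [-0.0005, 0, 0.0015, 0, 0, 0, 0.1, -0.0005, 0, 0.0015, 0, 0, 0, -0.5, -0.0005, 0, 0.0015, 0, 0, 0, -0.5, -0.0005, 0, 0.0015, 0, 0, 0, -0.5, -0.0005, 0, 0.0015, 0, 0, 0, -0.5, -0.0005, 0, 0.0015, 0, 0, 0, -0.5, -0.0005, 0, 0.0015, 0, 0, 0, -0.5],
  "squeeze": 80
}}

```text
time: 9.95
tool_pos: [0.5472, 0.0386, 0.2046]
tcp_rot: [-0.438, 3.111, -0.001]
wrist_force: [-1.4, -4.9, 4.4]
width: 0.367
grip_force: 80.7
```

```bash
python3 st.py
```

```text
t 9.95 pos [0.5472 0.0386 0.2046] yaw_y 106.04 F [-1.36 -4.92  4.42] M [-0.898  0.3    0.053] w 31.22 g 80.65225754333369 q6 -1.8247221071534931 tq6 0.021223039948381484
```

>>> {"op": "jog_arm", "data": {
  "deltas": [0, 0, 0.0001, 0, 0, 7, -0.5, 0, 0, 0.0002, 0, 0, 14, -0.5, 0, 0, 0.0003, 0, 0, 21, -0.5, 0, 0, 0.0005, 0, 0, 28, -0.5]
}}

```text
time: 10.35
tool_pos: [0.5472, 0.0389, 0.2041]
tcp_rot: [0.335, 3.123, -0.001]
wrist_force: [-2.4, -3.3, 4.6]
width: 0.368
grip_force: 80.8
```

```bash
python3 st.py
```

```text
t 10.35 pos [0.5472 0.0389 0.2041] yaw_y 77.77 F [-2.36 -3.26  4.61] M [-0.72   0.355  0.145] w 31.3 g 80.75677004242607 q6 -1.331208246303797 tq6 -1.1604984104633331
```

>>> {"op": "jog_arm", "data": {
  "deltas": [0, 0, 0.0001, 0, 0, 7, -0.5, 0, 0, 0.0002, 0, 0, 14, -0.5, 0, 0, 0.0003, 0, 0, 21, -0.5, 0, 0, 0.0005, 0, 0, 28, -0.5, 0, 0, 0.0006, 0, 0, 35, -0.5, 0, 0, 0.0007, 0, 0, 42, -0.5, 0, 0, 0.0008, 0, 0, 49, -0.5, 0, 0, 0.0009, 0, 0, 56, -0.5]
}}

```text
time: 11.15
tool_pos: [0.5475, 0.0394, 0.2032]
tcp_rot: [1.762, 2.6, 0.001]
wrist_force: [0.4, -2.7, 3.5]
width: 0.371
grip_force: 80.6
```

```bash
python3 st.py
```

```text
t 11.15 pos [0.5475 0.0394 0.2032] yaw_y 21.76 F [ 0.37 -2.73  3.46] M [-0.469  0.149  0.133] w 31.55 g 80.57720866874661 q6 -0.3538145613106202 tq6 -1.157079041004181
```

>>> {"op": "jog_arm", "data": {
  "deltas": [0, 0, 0.0001, 0, 0, 7, -0.5, 0, 0, 0.0002, 0, 0, 14, -0.5, 0, 0, 0.0003, 0, 0, 21, -0.5, 0, 0, 0.0005, 0, 0, 28, -0.5, 0, 0, 0.0006, 0, 0, 35, -0.5, 0, 0, 0.0007, 0, 0, 42, -0.5, 0, 0, 0.0008, 0, 0, 49, -0.5, 0, 0, 0.0009, 0, 0, 56, -0.5]
}}

```text
time: 11.95
tool_pos: [0.5481, 0.0393, 0.2023]
tcp_rot: [2.776, 1.469, 0.003]
wrist_force: [2.0, -3.2, 2.1]
width: 0.372
grip_force: 80.4
```

```bash
python3 st.py
```

```text
t 11.95 pos [0.5481 0.0393 0.2023] yaw_y -34.24 F [ 2.   -3.21  2.09] M [-0.449 -0.152  0.14 ] w 31.62 g 80.41174559661158 q6 0.6235507144650543 tq6 -1.152908317744732
```

>>> {"op": "jog_arm", "data": {
  "deltas": [0, 0, 0.0001, 0, 0, 5, -0.5, 0, 0, 0.0002, 0, 0, 10, -0.5, 0, 0, 0.0003, 0, 0, 15, -0.5]
}}

```text
time: 12.25
tool_pos: [0.5482, 0.0392, 0.202]
tcp_rot: [2.944, 1.096, 0.004]
wrist_force: [1.4, -3.9, 2.0]
width: 0.367
grip_force: 80.4
```

```bash
python3 st.py
```

```text
t 12.25 pos [0.5482 0.0392 0.202 ] yaw_y -49.16 F [ 1.42 -3.9   1.97] M [-0.461 -0.157  0.187] w 31.19 g 80.42225355511619 q6 0.8839114356787608 tq6 -0.7912488654255867
```

>>> {"op": "jog_arm", "data": {
  "deltas": [0, 0, 0.0001, 0, 0, 5, -0.5, 0, 0, 0.0002, 0, 0, 10, -0.5, 0, 0, 0.0002, 0, 0, 15, -0.5]
}}

```text
time: 12.55
tool_pos: [0.5483, 0.0391, 0.2018]
tcp_rot: [3.061, 0.702, 0.004]
wrist_force: [2.2, -4.4, 2.5]
width: 0.369
grip_force: 80.3
```

```bash
python3 st.py
```

```text
t 12.55 pos [0.5483 0.0391 0.2018] yaw_y -64.16 F [ 2.23 -4.38  2.46] M [-0.541 -0.295  0.083] w 31.4 g 80.31779000131792 q6 1.1457010376364685 tq6 -0.7903224974870682
```

>>> {"op": "jog_arm", "data": {
  "deltas": [0, 0, 0.0001, 0, 0, 5, -0.5, 0, 0, 0.0002, 0, 0, 10, -0.5, 0, 0, 0.0002, 0, 0, 15, -0.5]
}}

```text
time: 12.85
tool_pos: [0.5484, 0.0389, 0.2015]
tcp_rot: [3.127, 0.297, 0.005]
wrist_force: [3.4, -4.6, 1.1]
width: 0.368
grip_force: 80.3
```

```bash
python3 st.py
```

```text
t 12.85 pos [0.5484 0.0389 0.2015] yaw_y -79.16 F [ 3.36 -4.55  1.15] M [-0.579 -0.386  0.105] w 31.3 g 80.27940307893005 q6 1.4075489125454885 tq6 -0.7897486723959446
```

>>> {"op": "jog_arm", "data": {
  "deltas": [0, 0, 0.0001, 0, 0, 5, -0.5, 0, 0, 0.0002, 0, 0, 10, -0.5, 0, 0, 0.0002, 0, 0, 15, -0.5]
}}

```text
time: 13.15
tool_pos: [0.5484, 0.0388, 0.2013]
tcp_rot: [3.139, -0.114, 0.005]
wrist_force: [2.4, -4.7, 0.8]
width: 0.37
grip_force: 80.3
```

```bash
python3 st.py
```

```text
t 13.15 pos [0.5484 0.0388 0.2013] yaw_y -94.16 F [ 2.38 -4.68  0.85] M [-0.714 -0.41   0.131] w 31.46 g 80.25260094120313 q6 1.6693060053388147 tq6 -0.7896438986063004
```

>>> {"op": "jog_arm", "data": {
  "deltas": [0, 0, 0.0001, 0, 0, 5, -0.5, 0, 0, 0.0002, 0, 0, 10, -0.5, 0, 0, 0.0002, 0, 0, 15, -0.5]
}}

```text
time: 13.45
tool_pos: [0.5484, 0.0386, 0.201]
tcp_rot: [3.097, -0.523, 0.005]
wrist_force: [3.0, -5.0, 1.3]
width: 0.372
grip_force: 80.2
```

```bash
python3 st.py
```

```text
t 13.45 pos [0.5484 0.0386 0.201 ] yaw_y -109.16 F [ 3.04 -5.01  1.25] M [-0.796 -0.369  0.171] w 31.61 g 80.24527768064218 q6 1.9310953451991237 tq6 -0.769738219678402
```

Still running free and close to the q6 limit, so I'll regrip one flat back (60°).

>>> {"op": "jog_arm", "data": {
  "deltas": [0, 0, 0, 0, 0, 0, 0.3, 0, 0, 0, 0, 0, 0, 0.3, 0, 0, 0, 0, 0, 0, 0.3, 0, 0, 0, 0, 0, -8, 0.3, 0, 0, 0, 0, 0, -16, 0.3, 0, 0, 0, 0, 0, -24, 0.3, 0, 0, 0, 0, 0, -32, 0.3, 0, 0, 0, 0, 0, -40, 0.3]
}}

```text
time: 14.25
tool_pos: [0.547, 0.0396, 0.2008]
tcp_rot: [-3.086, -0.584, -0.0]
wrist_force: [0.5, 0.1, -0.2]
width: 0.647
grip_force: 0.0
```

>>> {"op": "jog_arm", "data": {
  "deltas": [0, 0, 0, 0, 0, -8, 0.3, 0, 0, 0, 0, 0, -16, 0.3, 0, 0, 0, 0, 0, -20, 0.2, 0, 0, 0, 0, 0, -20, -0.5, 0, 0, 0, 0, 0, -20, -0.5, 0, 0, 0, 0, 0, -20, -0.5, 0, 0, 0, 0, 0, -20, -0.5, 0, 0, 0, 0, 0, -20, -0.5],
  "squeeze": 80
}}

```text
time: 15.05
tool_pos: [0.5477, 0.0388, 0.2015]
tcp_rot: [2.942, 1.1, 0.002]
wrist_force: [1.9, -3.8, 3.9]
width: 0.37
grip_force: 80.5
```

```bash
python3 st.py
```

```text
t 15.05 pos [0.5477 0.0388 0.2015] yaw_y -48.99 F [ 1.89 -3.79  3.92] M [-0.685 -0.205 -0.105] w 31.42 g 80.52753228927031 q6 0.8809654544296652 tq6 -0.1170399715192616
```

>>> {"op": "jog_arm", "data": {
  "deltas": [0, 0, 0.0001, 0, 0, 4, -0.5, 0, 0, 0.0001, 0, 0, 8, -0.5, 0, 0, 0.0002, 0, 0, 12, -0.5]
}}

```text
time: 15.35
tool_pos: [0.5477, 0.0388, 0.2013]
tcp_rot: [3.041, 0.784, 0.002]
wrist_force: [1.5, -3.9, 4.0]
width: 0.367
grip_force: 80.6
```

```bash
python3 st.py
```

```text
t 15.35 pos [0.5477 0.0388 0.2013] yaw_y -61.09 F [ 1.46 -3.89  3.99] M [-0.618 -0.163  0.314] w 31.17 g 80.58055082336068 q6 1.0923821047737732 tq6 -0.44200921431183815
```

>>> {"op": "jog_arm", "data": {
  "deltas": [0, 0, 0, 0, 0, 3, -0.5, 0, 0, 0.0001, 0, 0, 6, -0.5]
}}

```text
time: 15.55
tool_pos: [0.5477, 0.0388, 0.2012]
tcp_rot: [3.078, 0.625, 0.002]
wrist_force: [1.0, -3.7, 4.0]
width: 0.373
grip_force: 80.6
```

```bash
python3 st.py
```

```text
t 15.55 pos [0.5477 0.0388 0.2012] yaw_y -67.03 F [ 1.01 -3.72  4.03] M [-0.577 -0.191  0.376] w 31.66 g 80.59433437068947 q6 1.1962050969370717 tq6 -0.15418270602822304
```

>>> {"op": "jog_arm", "data": {
  "deltas": [0, 0, 0, 0, 0, 3, -0.5, 0, 0, 0.0001, 0, 0, 6, -0.5]
}}

```text
time: 15.75
tool_pos: [0.5477, 0.0388, 0.2012]
tcp_rot: [3.106, 0.464, 0.002]
wrist_force: [1.0, -4.2, 4.2]
width: 0.368
grip_force: 80.6
```

```bash
python3 st.py
```

```text
t 15.75 pos [0.5477 0.0388 0.2012] yaw_y -73.01 F [ 1.02 -4.19  4.19] M [-0.564 -0.171  0.502] w 31.26 g 80.60556667274795 q6 1.3006388398334836 tq6 -0.037005438935011625
```

>>> {"op": "jog_arm", "data": {
  "deltas": [0, 0, 0, 0, 0, 2.5, -0.5, 0, 0, 0, 0, 0, 5, -0.5]
}}

```text
time: 15.95
tool_pos: [0.5478, 0.0388, 0.2011]
tcp_rot: [3.123, 0.329, 0.002]
wrist_force: [1.6, -3.3, 3.5]
width: 0.371
grip_force: 80.5
```

```bash
python3 st.py
```

```text
t 15.95 pos [0.5478 0.0388 0.2011] yaw_y -77.98 F [ 1.61 -3.28  3.47] M [-0.58  -0.27   0.603] w 31.53 g 80.52975672762841 q6 1.3873783140796476 tq6 0.16074720304459333
```

Both nuts are tight, the lock nut at about 0.6 N m. Now release and retreat.

>>> {"op": "jog_arm", "data": {
  "deltas": [0, 0, 0, 0, 0, 0, 0.5, 0, 0, 0, 0, 0, 0, 0.5, 0, 0, 0, 0, 0, 0, 0.5, 0, 0, -0.02, 0, 0, 0, 0.5, 0, 0, -0.06, 0, 0, 0, 0.5, 0, 0, -0.1, 0, 0, 0, 0.5, 0, 0, -0.12, 0, 0, 0, 0.5, 0, 0, -0.12, 0, 0, 0, 0.5]
}}

```text
time: 16.75
tool_pos: [0.549, 0.0396, 0.325]
tcp_rot: [-3.124, -0.33, -0.012]
wrist_force: [0.0, -0.6, 0.1]
width: 0.752
grip_force: 0.0
```

```bash
python3 st.py; python3 - <<'E'
from h import *
from workcell import read_camera
w=read_camera("wrist");s=read_camera("side")
u,v=map(int,proj(w,[.547,.0395,.19]))
b=cv2.resize(w["color"][max(v-60,0):v+60,u-60:u+60],(400,400),interpolation=cv2.INTER_CUBIC)
a=cv2.resize(s["color"][200:280,275:355],(400,400),interpolation=cv2.INTER_CUBIC)
cv2.imwrite("pics/f.png",np.hstack([a,b]))
E
```

```text
t 16.75 pos [0.549  0.0396 0.325 ] yaw_y -77.93 F [ 0.   -0.56  0.09] M [-0.006  0.014  0.041] w 63.95 g 0.0 q6 1.386257329498459 tq6 0.0005568645610765088
```

View pics/f.png

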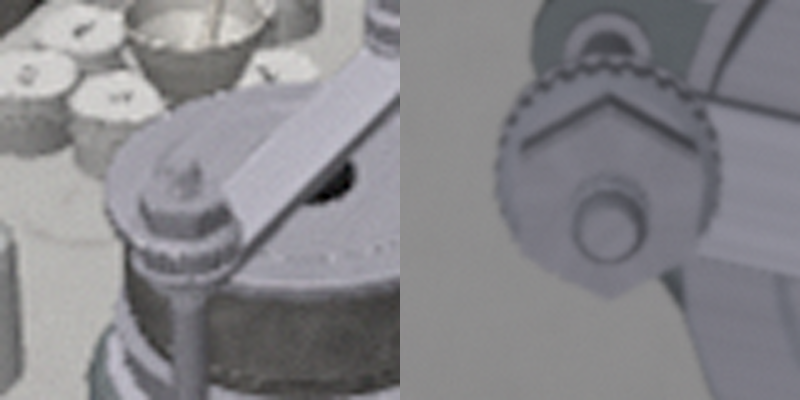

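The hex nut now sits flat on the seated knurled nut, with its rod tip at about (608,228) in the right half. The gripper is clear.

```bash
python3 -c "
from workcell import finish_job
print(finish_job())"
```

```text
the job is handed in; nothing more can be done
None
```

I tightened the clamp nut to about 0.75 N m (above the 0.55 asked, but inside the 0.4–0.8 good range), locked the lock nut against it at about 0.6 N m, backed the gripper clear, and handed the job in at about 17 s; no verdict came back.

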